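# Close the bench mill and keep it running

### The job

Close the bench mill: lift the cover that fits it, the wider of the two, up and off its peg, set it centred on the mill's bowl and press it down until both spring clips snap over its rim. The mill runs only while the cover is kept pressed down on its sprung start ring, so keep pressing after the snap, with the start ring fully down, and finish like that, still holding the cover pressed down. Leave the narrower cover and everything else where it is.

Things in the scene. Friction and masses are not known exactly. Their poses are not given: they have to be found in the camera images.
- mill: bench mill fixed to the worktop: cream housing 150 x 136 x 68 mm, control panel at its front (-x, 92 mm from the bowl's axis), steel bowl of 99 mm outer diameter on top, two upright leaf-spring clips beside it at +y and -y. Origin on the bowl's axis at the worktop. Clip noses: 48.5 mm from the axis, 121 mm high; above them the leaves flare out, up to 140 mm high, and centre a rim coming down
- mill_axis (a point): point on the bowl's vertical axis, level with the top of the start ring when that is up, 108 mm above the worktop; turns with the mill
- start_ring (a joint): black sprung ring on the bowl's rim, 86 mm inside and 101 mm outside diameter: 0 up, 0.004 m fully down. Moving it takes about 5 N at first and 10 N fully down; it springs up when let go. It is the first thing the cover's rim rests on
- clip_left (a joint): leaf-spring clip at the mill's +y side: 0 upright (at rest, or snapped over a cover), 0.06 to 0.1 rad when spread by the cover's rim on its way down. Spreading both clips takes 7 to 15 N of push, which drops below zero as they snap back. Fingers on the neck along the line of the clips keep the cover from rocking but have only 26 mm beside the neck there; across that line they are free
- clip_right (a joint): leaf-spring clip at the mill's -y side, as clip_left
- wide_cover: loose round aluminium cover of the mill, 0.2 kg, level: a spigot below (76 mm wide, origin at the centre of its underside), the rim (104 mm wide, 10 to 18 mm above the origin) and an upright feed neck to grip (44 mm wide, 18 to 48 mm above the origin). A 24 mm bore runs through it. Origin 98 mm above the worktop when snapped on with the start ring up, 94 mm when pressed fully down
- narrow_cover: loose cover of the same make for another bowl: spigot 58 mm, rim 80 mm in diameter, its neck and heights the same; not to be used
- peg_stand_a: fixed grey stand with an upright 14 mm peg that carries the wide cover: foot 92 mm in diameter, origin at its underside. The cover hangs through its bore on a shoulder 80 mm above the worktop; the peg's top is at 138 mm
- peg_stand_b: the same stand, carrying the narrow cover; which of the two stands nearer the mill varies
- rock_jar: glass jar of rock chips with a black lid, 77 mm wide, 120 mm high, a bystander; origin at its underside
- timer: small white bench timer, 27 x 66 x 68 mm, a bystander
- tin_large: aluminium sample tin with lid, 68 mm in diameter, 30 mm high, a bystander
- tin_small: aluminium sample tin with lid, 60 mm in diameter, 26 mm high, a bystander
- spatula: double-ended steel spatula with a wooden middle, 174 mm long, 8 mm high, a bystander
- crucible: white porcelain crucible, 48 mm in diameter, 36 mm high, a bystander
- log_book: dark green log book, 109 x 153 x 10 mm, a bystander
- marker: felt marker 134 mm long, lying on the log book, a bystander

How it is judged:
By the outcome, as a careful person would: the job done as asked, in the order asked, and still so for the second after the job is handed in, while the arm keeps its last pose, push and grip.
It also fails if it takes over 42 s, if anything falls off the work surface, if the arm or the gripper's body presses on something with over 40 N, if the wrist force passes 120 N, or if a joint passes its speed limit or range.

### The arm

A 7-joint arm with a two-finger parallel gripper is mounted at the origin on a cart in front of the work surface, level with it; the furniture and walls round the work are solid. World frame = base frame: x ahead of the robot, y to its left, z up, the work surface at z = 0. Lengths are in m, angles in rad, forces in N, time in s.
With the tool pointing down it reaches from about 0.425 to 0.925 m from the base axis. Payload 6.8 kg.
Tool frame: the origin (TCP) lies midway between the tips of the shut fingers; the grasp point (between the pads) lies r.grip_point_offset behind it (r.grip_point_offset is the distance from the TCP to the grasp point, in m); z points along the fingers, y is the direction in which the jaws open and shut (so a half turn about z gives the same grasp; the last joint's range is limited). The gripper opens to 85 mm and grips with 20 to 120 N. Pads are 22 mm wide; open, the fingers measure 114 mm over their backs; the gripper's body (76 mm by 85 mm) begins 54 mm behind the grasp point. The pads swing forward as they close: fully open they stand 13 mm farther back than shut.
Start: joints at [-1.452, 0.477, 0.022, 1.555, -0.011, 1.109, -0.083], TCP at [0.152, 0.658, 0.231] pointing down, gripper open.
Joint ranges: [-2.96, 2.96], [-0.34, 2.1], [-1.41, 1.46], [0.24, 2.44], [-1.37, 4.51], [0.17, 1.92], [-2.96, 2.96]. Speed limits (rad/s): [2.39, 2.39, 3.14, 3.14, 3.14, 3.14, 3.14].

### API

Orientations are given as a rotation vector (axis times angle).
In Python, from bench import r gives the robot as it stands. The module is installed in compiled form; this text tells all that it offers.
- The arm moves only by the tool play_rows, never from a script. Its argument "deltas" is a list of rows, each a list of 3 entries, a list of its own where there are three numbers: the finger opening in mm, from 0 to 85.4, then the shift along the tool's x, y, z in mm, then the turn, a rotation vector about the tool's x, y, z in rad. A call has 1 to 8 rows; each row is the pose to reach, as a shift and turn from the pose measured when the call began, along the tool's axes at that moment; what a row does not reach only later rows make up. A row lasts 1/8 s, in which the tool goes at most 62.5 mm and 10.7 degrees, less where a joint would pass 70% of its speed; a pose out of reach is approached as far as the arm can. A call with a gripper value outside its range is refused whole. The fingers move at their own pace and stop on an object; "squeeze" is the grip in N (left out, the last holds). Time passes only in rows, so rows that repeat a pose let the fingers close. It gives the time, the measured TCP pose, the force and the opening at its end, in the units of the state.
- r.get_obs(): the state, without advancing time (a new reading comes with each control period).
- r.grab_frame(name): name is "scene" or "top" or "wrist"; returns (picture, depth): 420x560x3 uint8, red, green, blue; 420x560 float32, m along the optical axis (not along the pixel's ray), 0 where there is no reading.
- r.camera_model(name): a dict with "mtx" (3x3 intrinsics, pixels), "rvec" (rotation vector, rad) and "tvec" (3), from world to camera coordinates, as OpenCV has them; the wrist camera has in their place "T_tool_cam" (4x4, takes a point from camera to tool coordinates, whose origin is the TCP and whose axes are the flange's). Camera axes: x right, y down, z forward; pixel columns grow to the right and rows downward; lengths in m; the calibration is good to about 2 mm. A picture is of the moment at which its call begins: read the wrist's pose just before it. camera_model takes no time and is no camera call.
- r.hand_in(): hands the job in, once; it reports no verdict.
The state is a dict: "clock": time; "joints": joint angles; "qvel": joint speeds; "tau": joint torques, N m; "tcp_pos": TCP position; "orientation": TCP orientation; "contact_force": force on the tool from outside, world axes, zero at the start; "moment": the same for the moment, N m; "grip_width": finger opening in m.
Only numpy, scipy, OpenCV 4.12 (cv2) and the standard library are available. Lean on these libraries where they do the work, as an engineer would, in place of code of your own. Each camera call takes 0.05 s, during which the arm holds its last target. There are 200 camera calls.

## Working session

There is one attempt and no reset: what is moved stays moved. The work goes in short steps, Python scripts to look and compute and a tool call to move; the robot and the scene stay as the last step left them, time stands still between calls to the robot, and variables do not carry over. Pictures are saved under pics/ and viewed, about 8 in all and at most 12, crops included, and the job is handed in when it is done.

Besides the shell and the picture viewer there is one more tool, called after "Emit:" by a JSON object that holds its "op" and its "data". play_rows: Moves the arm, as the interface text tells. Its arguments: {"type":"object","properties":{"deltas":{"type":"array"},"squeeze":{"type":"number"}},"required":["deltas"]}

```bash
mkdir -p pics; cat > h.py <<'E'
import numpy as np, cv2
from bench import r
from scipy.spatial.transform import Rotation as R
def grab(n,f):
    o=r.get_obs(); im,d=r.grab_frame(n); cv2.imwrite('pics/'+f+'.png',im[:,:,::-1]); np.savez('pics/'+f,im=im,d=d,p=o['tcp_pos'],q=o['orientation']); return im,d
def cam(n,p=None,q=None):
    c=r.camera_model(n)
    if n=='wrist':
        T=np.eye(4);T[:3,:3]=R.from_rotvec(q).as_matrix();T[:3,3]=p
        return np.array(c['mtx']),T@np.array(c['T_tool_cam'])
    W=np.eye(4);W[:3,:3]=R.from_rotvec(np.ravel(c['rvec'])).as_matrix();W[:3,3]=np.ravel(c['tvec'])
    return np.array(c['mtx']),np.linalg.inv(W)
def ray(K,T,uv,z):
    uv=np.atleast_2d(uv).astype(float); d=np.c_[(uv[:,0]-K[0,2])/K[0,0],(uv[:,1]-K[1,2])/K[1,1],np.ones(len(uv))]@T[:3,:3].T
    return T[:3,3]+d*((z-T[2,3])/d[:,2])[:,None]
def cloud(n,d,p=None,q=None):
    K,T=cam(n,p,q); v,u=np.indices(d.shape)
    P=np.stack([(u-K[0,2])/K[0,0]*d,(v-K[1,2])/K[1,1]*d,d],-1)@T[:3,:3].T+T[:3,3]; P[d<=0]=np.nan; return P
E
python3 - <<'E'
from h import *
for n in('top','scene'):
    im,d=grab(n,n+'0'); P=cloud(n,d); K,T=cam(n); print(n,T[:3,3],K[0,0])
print(r.get_obs(), r.grip_point_offset)
E
```

```text
top [0.44592699 0.03096244 1.61458366] 496.9330531501515
scene [-0.10089165 -1.18056838  0.7689886 ] 479.4991554500728
{'clock': 0.1, 'joints': array([-1.4521374 ,  0.47771029,  0.02233988,  1.55631541, -0.01148513,
        1.1093195 , -0.08311834]), 'qvel': array([ 8.25744387e-05, -3.17805367e-03,  9.53894894e-04, -2.05045753e-03,
       -1.40750379e-04, -1.85869768e-05,  4.03536336e-04]), 'tau': array([ 3.40976891e-03, -5.97758675e+01,  1.61319852e+00, -2.81953669e+01,
        1.27932787e-02,  4.95958739e-03,  9.65432577e-06]), 'tcp_pos': array([0.15164885, 0.65720968, 0.23044339]), 'orientation': array([-3.55405733e-01, -3.12136866e+00,  2.55001709e-03]), 'contact_force': array([-0.32576396, -1.32192294,  0.38278151]), 'moment': array([ 0.03017076,  0.00406979, -0.01770582]), 'grip_width': 0.08547042910454981} 0.0187
```

View pics/top0.png

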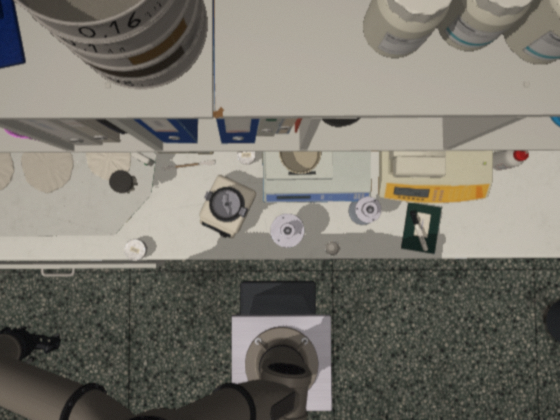

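View pics/scene0.png

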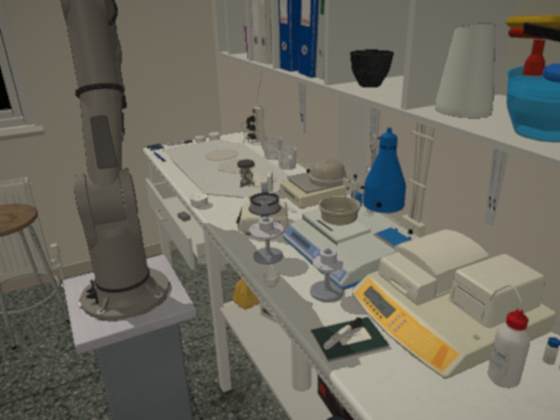

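The top view shows the mill at about (228,205), rotated; the wide cover on its stand at (287,230); and the narrow cover at (367,209). A shelf overhangs at the back.

```bash
python3 - <<'E'
from h import *
D=np.load('pics/top0.npz'); im,d=D['im'],D['d']; P=cloud('top',d)
def win(u0,u1,v0,v1,z0,z1):
    Q=P[v0:v1,u0:u1].reshape(-1,3); m=(Q[:,2]>z0)&(Q[:,2]<z1); Q=Q[m]
    if len(Q)<5: print('few',len(Q));return
    (x,y),(w,h),a=cv2.minAreaRect((Q[:,:2]*1000).astype(np.float32)); c,rad=cv2.minEnclosingCircle((Q[:,:2]*1000).astype(np.float32))
    print(z0,z1,len(Q),'mean',Q.mean(0).round(4),'zmed',np.median(Q[:,2]).round(4),'rect',round(x),round(y),round(w),round(h),round(a,1),'circ',np.round(c),round(rad))
print('wide');[win(265,312,205,252,*z) for z in((.07,.11),(.11,.135),(.135,.15))]
print('narrow');[win(348,388,192,225,*z) for z in((.07,.11),(.11,.135),(.135,.15))]
print('mill');[win(195,262,172,242,*z) for z in((.05,.078),(.085,.112),(.113,.145))]
print(np.round(P[230,265:312,2]*1000)); print(np.round(P[205,195:262,2]*1000))
s=cv2.resize(im[165:260,190:320],None,fx=6,fy=6,interpolation=cv2.INTER_CUBIC); cv2.imwrite('pics/c1.png',s[:,:,::-1])
E
```

```text
wide
0.07 0.11 773 mean [ 0.4255 -0.0189  0.0968] zmed 0.0973 rect 425 -18 101 101 0.1 circ [425. -19.] 52
0.11 0.135 129 mean [ 0.4259 -0.0193  0.1274] zmed 0.1278 rect 426 -18 39 42 0.0 circ [426. -19.] 22
0.135 0.15 12 mean [ 0.4252 -0.0184  0.1387] zmed 0.1391 rect 424 -12 24 20 63.3 circ [423. -13.] 14
narrow
0.07 0.11 373 mean [ 0.4881 -0.2642  0.0971] zmed 0.0973 rect 488 -267 79 78 19.0 circ [ 489. -268.] 41
0.11 0.135 160 mean [ 0.4881 -0.2661  0.1262] zmed 0.1271 rect 489 -267 44 42 87.0 circ [ 488. -267.] 22
0.135 0.15 9 mean [ 0.4835 -0.264   0.1367] zmed 0.1365 rect 480 -266 19 16 51.2 circ [ 478. -265.] 11
mill
0.05 0.078 1656 mean [0.5016 0.167  0.0676] zmed 0.0679 rect 500 171 136 170 64.7 circ [506. 168.] 97
0.085 0.112 266 mean [0.5081 0.1711 0.1038] zmed 0.1061 rect 507 169 97 99 65.9 circ [507. 167.] 50
0.113 0.145 90 mean [0.5082 0.1714 0.1307] zmed 0.1315 rect 510 165 120 80 38.4 circ [508. 167.] 65
[  3.   3.   7.   7.  -6.  92.  99.  96.  94. 100.  96.  91.  95.  92.
  95. 126. 126. 127. 129.  79.  82. 136. 141. 135. 140. 137. 111. 128.
 131. 127.  96.  93.  95.  94.  95.  93.  99. 102.  97.   5.   2.   0.
  -3.  -7.  -2.  -1.  -4.]
[  2.   6.   0.   7.  -1.   2.   2.   4.  57.  64.  62.  67.  68.  64.
 110. 103. 107.  93.  73.  81.  78.  72.  76.  73.  73.  72.  74.  75.
  75.  74.  84.  86.  90.  83.  69.  75.  85.  66.  73.  80.  75.  76.
  78.  76.  77. 112. 107. 109.  75.  76.  64.  60.  65.  68.  63.  52.
  36.   0.  -2.   3.   1.   0.   5.  -3.   2.  -4.   1.]
```

View pics/c1.png

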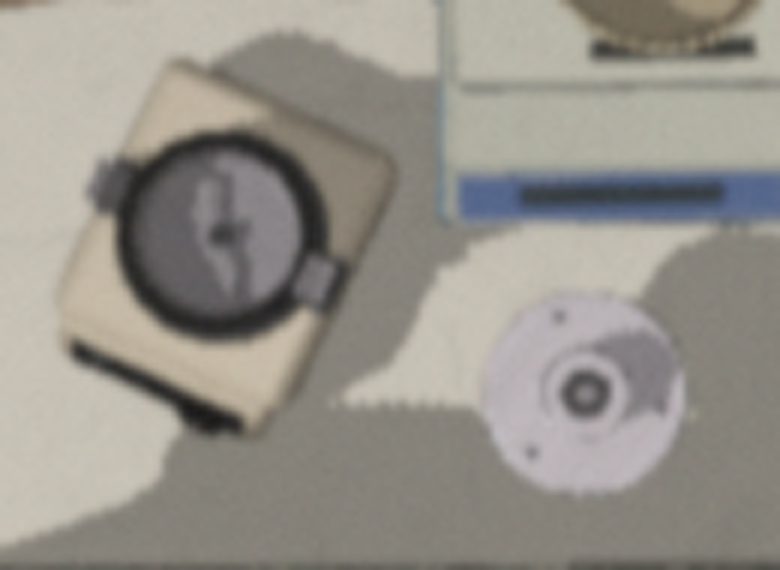

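```bash
cat >> h.py <<'E'
def plan(wps,jaw,tilt=None):
    """world TCP waypoints (m), jaw azimuth deg -> rows in the tool frame"""
    o=r.get_obs(); R0=R.from_rotvec(o['orientation']); j=np.radians(jaw)
    y=np.array([np.cos(j),np.sin(j),0]); z=np.array([0,0,-1.]); Rt=R.from_matrix(np.c_[np.cross(y,z),y,z])
    rv=(R0.inv()*Rt).as_rotvec()
    print('tcp',np.round(o['tcp_pos'],4),'F',np.round(o['contact_force'],1),'w',o['grip_width'],'t',o['clock'])
    for w in np.atleast_2d(wps): print((R0.inv().apply(w-o['tcp_pos'])*1000).round(1),rv.round(3))
E
python3 - <<'E'
from h import *
P=cloud('top',np.load('pics/top0.npz')['d'])
for v in(60,100,116,125,135,148,155,165): print(v,P[v,[230,285,340]].round(2).tolist())
a=np.array(r.get_obs()['tcp_pos']); b=np.array([.507,.168,.30]); plan([a+(b-a)*k/11 for k in range(1,12)],66)
E
```

```text
60 [[0.7, 0.09, 0.85], [0.7, 0.01, 0.86], [0.7, -0.08, 0.86]]
100 [[0.64, 0.09, 0.86], [0.64, 0.01, 0.86], [0.64, -0.08, 0.85]]
116 [[0.61, 0.09, 0.85], [0.61, 0.01, 0.85], [0.61, -0.08, 0.85]]
125 [[0.62, 0.1, 0.72], [0.65, 0.0, 0.61], [0.65, -0.11, 0.59]]
135 [[0.63, 0.11, 0.62], [0.65, -0.0, 0.5], [0.64, -0.13, 0.51]]
148 [[0.62, 0.12, 0.51], [0.62, -0.0, 0.5], [0.62, -0.13, 0.5]]
155 [[0.67, 0.16, 0.0], [0.66, -0.01, 0.09], [0.66, -0.19, 0.07]]
165 [[0.64, 0.16, -0.0], [0.62, -0.01, 0.13], [0.63, -0.19, 0.08]]
tcp [0.1516 0.6572 0.2304] F [-0.3 -1.3  0.4] w 0.08547042910454981 t 0.1
[-41.5 -36.1  -6.3] [-0.002  0.     0.192]
[-83.  -72.2 -12.5] [-0.002  0.     0.192]
[-124.4 -108.2  -18.8] [-0.002  0.     0.192]
[-165.9 -144.3  -25. ] [-0.002  0.     0.192]
[-207.4 -180.4  -31.3] [-0.002  0.     0.192]
[-248.9 -216.5  -37.6] [-0.002  0.     0.192]
[-290.3 -252.6  -43.8] [-0.002  0.     0.192]
[-331.8 -288.7  -50.1] [-0.002  0.     0.192]
[-373.3 -324.7  -56.3] [-0.002  0.     0.192]
[-414.8 -360.8  -62.6] [-0.002  0.     0.192]
[-456.2 -396.9  -68.9] [-0.002  0.     0.192]
```

Emit:
{"op": "play_rows", "data": {"deltas": [[85,[-41,-36,-6],[0,0,0.1]],[85,[-83,-72,-13],[0,0,0.192]],[85,[-124,-108,-19],[0,0,0.192]],[85,[-166,-144,-25],[0,0,0.192]],[85,[-207,-180,-31],[0,0,0.192]],[85,[-249,-216,-38],[0,0,0.192]],[85,[-290,-252,-44],[0,0,0.192]],[85,[-332,-289,-50],[0,0,0.192]]]}}

```text
clock: 1.1
tcp_pos: [0.4108, 0.2994, 0.281]
orientation: [-0.653, -3.073, 0.003]
contact_force: [0.1, 1.9, -0.3]
grip_width: 0.0846
```

```bash
python3 - <<'E'
from h import *
print(r.camera_model('wrist')['T_tool_cam'], r.get_obs()['joints'])
plan([[.45,.24,.3],[.47,.18,.3],[.47,.15,.3]],66)
E
```

```text
[[ 9.79847070e-05 -9.54121627e-01 -2.99419290e-01  7.59298080e-02]
 [ 9.99999940e-01  1.93129956e-04 -2.88173705e-04  5.64079015e-04]
 [ 3.32779599e-04 -2.99419244e-01  9.54121588e-01 -1.43395148e-01]
 [ 0.00000000e+00  0.00000000e+00  0.00000000e+00  1.00000000e+00]] [-0.97462843  0.15031472  0.2494784   1.89999053 -0.04049089  1.09765338
  0.44293925]
tcp [0.4108 0.2994 0.281 ] F [ 0.1  1.9 -0.3] w 0.08462374026380352 t 1.1
[-59.9 -38.4 -18.9] [-0.002  0.     0.   ]
[-102.6  -85.1  -18.8] [-0.002  0.     0.   ]
[-114.8 -112.5  -18.8] [-0.002  0.     0.   ]
```

Emit:
{"op": "play_rows", "data": {"deltas": [[85,[-35,-27,-10],[0,0,0]],[85,[-70,-56,-19],[0,0,0]],[85,[-102,-85,-19],[0,0,0]],[85,[-102,-85,-19],[0,0,0]],[85,[-102,-85,-19],[0,0,0]]]}}

```text
clock: 1.72
tcp_pos: [0.4691, 0.1807, 0.2999]
orientation: [-0.652, -3.072, 0.003]
contact_force: [-0.2, -0.0, -0.9]
grip_width: 0.0852
```

```bash
python3 - <<'E'
from h import *
im,d=grab('wrist','w1'); D=np.load('pics/w1.npz'); P=cloud('wrist',d,D['p'],D['q'])
for z in((.055,.08),(.097,.115),(.12,.15)):
    Q=P.reshape(-1,3); m=(Q[:,2]>z[0])&(Q[:,2]<z[1])&(np.hypot(Q[:,0]-.507,Q[:,1]-.168)<.11); Q=Q[m]
    q=(Q[:,:2]*1000).astype(np.float32); print(z,len(Q),Q.mean(0).round(4),cv2.minAreaRect(q),cv2.minEnclosingCircle(q))
plan([[.43,.12,.3],[.4255,-.019,.28],[.4255,-.019,.2]],66)
E
```

```text
(0.055, 0.08) 11630 [0.4895 0.1764 0.0704] ((499.81903076171875, 171.84437561035156), (136.18675231933594, 166.17274475097656), 64.7889175415039) ((506.40289306640625, 169.04977416992188), 96.25928497314453)
(0.097, 0.115) 2721 [0.51   0.1676 0.1072] ((508.0662536621094, 168.00396728515625), (101.14934539794922, 100.2900619506836), 20.041162490844727) ((498.8604736328125, 172.51730346679688), 60.786075592041016)
(0.12, 0.15) 965 [0.5078 0.1688 0.1332] ((508.0284423828125, 168.00338745117188), (129.18685913085938, 22.295059204101562), 64.8450927734375) ((507.9244689941406, 168.3636016845703), 65.02276611328125)
tcp [0.4689 0.1813 0.2999] F [-0.5  0.2  0.4] w 0.08451572953657426 t 1.775
[ 10.7 -71.8   0. ] [-0.002 -0.     0.002]
[ -41.5 -200.7   20.2] [-0.002 -0.     0.002]
[ -41.5 -200.5  100.2] [-0.002 -0.     0.002]
```

View pics/w1.png

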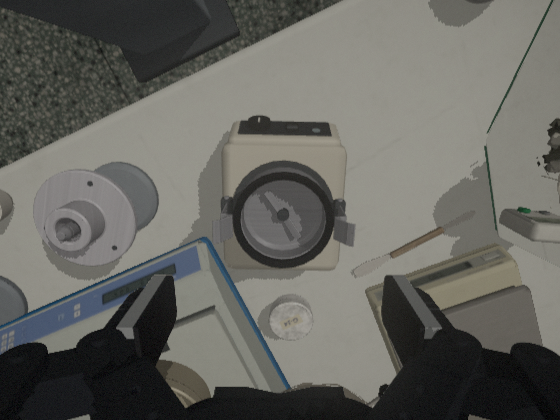

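The wrist view shows the mill bowl at (283,215) with a clip on each side, and the wide cover at (85,215). The top view and this one agree: mill axis (0.508, 0.168), clip line 64.8°. Next, go over the cover.

Emit:
{"op": "play_rows", "data": {"deltas": [[85,[8,-45,0],[0,0,0]],[85,[0,-90,0],[0,0,0]],[85,[-10,-130,8],[0,0,-0.02]],[85,[-30,-170,20],[0,0,-0.02]],[85,[-41,-200,30],[0,0,-0.02]],[85,[-41,-200,50],[0,0,-0.02]],[85,[-41,-200,50],[0,0,-0.02]],[85,[-41,-200,50],[0,0,-0.02]]]}}

```text
clock: 2.78
tcp_pos: [0.4257, -0.0172, 0.2507]
orientation: [-0.616, -3.08, 0.003]
contact_force: [0.2, -0.5, 0.0]
grip_width: 0.0852
```

```bash
python3 - <<'E'
from h import *
im,d=grab('wrist','w2'); D=np.load('pics/w2.npz'); P=cloud('wrist',d,D['p'],D['q'])
for z in((.09,.105),(.12,.133)):
    Q=P.reshape(-1,3); m=(Q[:,2]>z[0])&(Q[:,2]<z[1])&(np.hypot(Q[:,0]-.4255,Q[:,1]+.019)<.07); Q=Q[m]
    q=(Q[:,:2]*1000).astype(np.float32); print(z,len(Q),np.median(Q[:,2]),cv2.minAreaRect(q),cv2.minEnclosingCircle(q))
print(r.get_obs()['joints'])
plan([[.4255,-.019,.17],[.4255,-.019,.1]],65)
E
```

```text
(0.09, 0.105) 8606 0.09888570059587193 ((426.3885498046875, -18.275035858154297), (103.33512878417969, 103.28443908691406), 79.15886688232422) ((426.71514892578125, -18.391408920288086), 52.08425521850586)
(0.12, 0.133) 1932 0.12864382705768568 ((426.42425537109375, -18.208372116088867), (42.87847137451172, 43.777748107910156), 68.26594543457031) ((426.47503662109375, -18.446975708007812), 22.11161231994629)
[-0.62175665  0.01479416  0.52976092  2.11843182 -0.00717348  1.01079011
  1.08754677]
tcp [ 0.4259 -0.0173  0.2509] F [ 0.2  0.1 -0.7] w 0.08511859040847437 t 2.825
[-0.3 -1.6 80.9] [-0.001  0.     0.041]
[ -0.3  -1.5 150.9] [-0.001  0.     0.041]
```

View pics/w2.png

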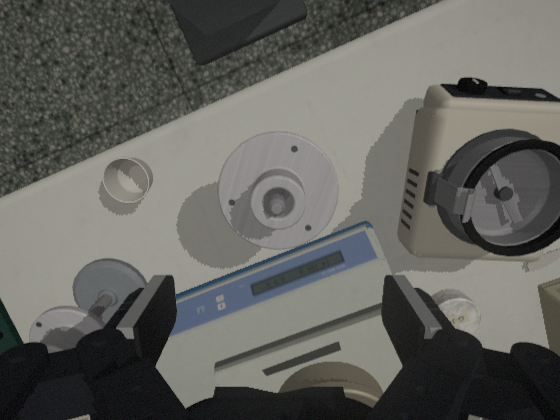

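The cover sits at (258,190) in the image and measures (0.4264, -0.0183), with its neck top at 128 mm. That matches the top view. Descend to grip.

Emit:
{"op": "play_rows", "data": {"deltas": [[85,[-1,-1,40],[0,0,0.041]],[85,[-1,-1,80],[0,0,0.041]],[85,[-1,-1,115],[0,0,0.041]],[85,[-1,-1,140],[0,0,0.041]],[85,[-1,-1,149],[0,0,0.041]],[85,[-1,-1,149],[0,0,0.041]],[85,[-1,-1,149],[0,0,0.041]]], "squeeze": 70}}

```text
clock: 3.7
tcp_pos: [0.4273, -0.0186, 0.1029]
orientation: [0.679, 3.066, -0.001]
contact_force: [0.0, 0.5, 0.6]
grip_width: 0.0849
```

```bash
python3 - <<'E'
from h import *
print(r.get_obs()['joints'])
plan([[.4264,-.0183,.101]],64.8)
E
```

```text
[-0.5303278   0.28820892  0.49803484  2.26642318 -0.23047463  0.63150957
  1.27223284]
tcp [ 0.4273 -0.0186  0.1029] F [0.  0.5 0.6] w 0.08485151970862136 t 3.7
[ 0.9 -0.1  1.9] [-0.     0.002  0.004]
```

Emit:
{"op": "play_rows", "data": {"deltas": [[60,[1,0,1],[0,0,0]],[50,[1,0,1],[0,0,0]],[42,[1,0,1],[0,0,0]],[36,[1,0,1],[0,0,0]],[30,[1,0,1],[0,0,0]],[30,[1,0,1],[0,0,0]]], "squeeze": 70}}

```text
clock: 4.45
tcp_pos: [0.4266, -0.018, 0.1027]
orientation: [0.679, 3.065, 0.001]
contact_force: [-3.9, 1.1, 12.3]
grip_width: 0.0422
```

```bash
python3 - <<'E'
from h import *
plan([[.4264,-.0183,.101]],64.8); print(r.get_obs()['moment'])
E
```

```text
tcp [ 0.4266 -0.018   0.1027] F [-3.9  1.1 12.3] w 0.0422355830409702 t 4.45
[ 0.1 -0.3  1.7] [0.001 0.002 0.004]
[0.10555779 0.73266871 0.05749232]
```

Emit:
{"op": "play_rows", "data": {"deltas": [[30,[0,0,-3],[0,0,0]],[30,[0,0,-10],[0,0,0]],[30,[0,0,-25],[0,0,0]],[30,[0,0,-45],[0,0,0]],[30,[0,0,-65],[0,0,0]],[30,[0,0,-80],[0,0,0]],[30,[0,0,-85],[0,0,0]],[30,[0,0,-85],[0,0,0]]], "squeeze": 90}}

```text
clock: 5.45
tcp_pos: [0.4264, -0.018, 0.1877]
orientation: [0.679, 3.065, 0.001]
contact_force: [0.2, 0.5, -2.3]
grip_width: 0.0425
```

```bash
python3 - <<'E'
from h import *
im,d=grab('wrist','w3'); D=np.load('pics/w3.npz'); P=cloud('wrist',d,D['p'],D['q']); p=D['p']
Q=P.reshape(-1,3); m=(abs(Q[:,2]-p[2]+.003)<.012)&(np.hypot(Q[:,0]-p[0],Q[:,1]-p[1])<.06); Q=Q[m]
Rt=R.from_rotvec(D['q']); q=Rt.inv().apply(Q-p)*1000
A=np.c_[q[:,:2],np.ones(len(q))]; print(len(q),q.min(0),q.max(0),'plane',np.linalg.lstsq(A,q[:,2],rcond=None)[0],np.median(q[:,2]))
plan([[.45,.02,.187],[.508,.168,.187]],64.8); print(r.get_obs()['moment'])
E
```

```text
22004 [-51.5583528  -51.42772391  -9.0376838 ] [52.11886811 52.57314334 14.96480576] plane [1.10121961e-02 1.91698297e-03 3.37068486e+00] 3.9973145042343807
tcp [ 0.4261 -0.018   0.1874] F [-0.3 -0.2 -1.1] w 0.04204667034424033 t 5.5
[-5.6 44.5  0.4] [0.001 0.001 0.004]
[  4.3 203.2   0.5] [0.001 0.001 0.004]
[-0.00618873  0.06003401 -0.02887742]
```

View pics/w3.png

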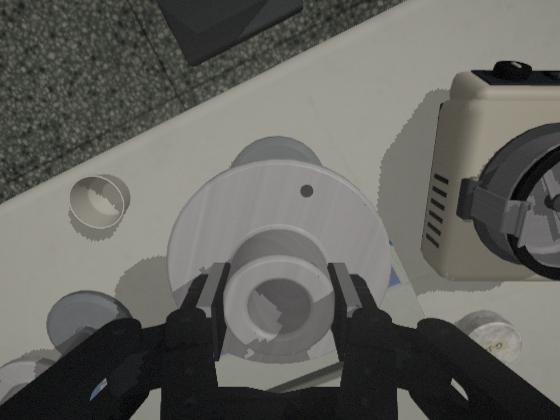

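The cover hangs level and centred in the jaws, with its rim centre about (280,260) in the image. Its origin is 22 mm below the TCP, well clear of the peg. Carry it over to the mill.

Emit:
{"op": "play_rows", "data": {"deltas": [[30,[0,20,0],[0,0,0]],[30,[1,60,0],[0,0,0]],[30,[2,105,0],[0,0,0]],[30,[3,150,0],[0,0,0]],[30,[4,185,0],[0,0,0]],[30,[4,203,0],[0,0,0.004]],[30,[4,203,0],[0,0,0.004]],[30,[4,203,0],[0,0,0.004]]], "squeeze": 110}}

```text
clock: 6.5
tcp_pos: [0.5077, 0.1661, 0.1872]
orientation: [0.688, 3.065, -0.001]
contact_force: [0.5, -0.2, -1.0]
grip_width: 0.0416
```

```bash
python3 - <<'E'
from h import *
plan([[.508,.168,.155],[.508,.168,.14],[.508,.168,.116]],64.8); print(r.get_obs()['joints'])
E
```

```text
tcp [0.5077 0.1661 0.1872] F [ 0.5 -0.2 -1. ] w 0.0416203748869697 t 6.5
[ 0.6  1.9 32.2] [-0.001  0.001 -0.002]
[ 0.6  1.9 47.2] [-0.001  0.001 -0.002]
[ 0.6  1.9 71.2] [-0.001  0.001 -0.002]
[-0.80041911  0.31285657  0.44804353  1.96188804 -0.1693108   0.90288691
  0.86314276]
```

Emit:
{"op": "play_rows", "data": {"deltas": [[30,[0.5,1.5,8],[0,0,0]],[30,[0.5,1.5,18],[0,0,0]],[30,[0.5,1.5,28],[0,0,0]],[30,[0.5,1.5,36],[0,0,0]],[30,[0.5,1.5,43],[0,0,0]],[30,[0.5,1.5,47],[0,0,0]],[30,[0.5,1.5,47],[0,0,0]]]}}

```text
clock: 7.38
tcp_pos: [0.5079, 0.1676, 0.1401]
orientation: [0.688, 3.065, -0.001]
contact_force: [-0.5, -0.3, -2.1]
grip_width: 0.0414
```

```bash
python3 - <<'E'
from h import *
im,d=grab('wrist','w4'); plan([[.508,.168,.116]],64.8); print(r.get_obs()['moment'])
E
```

```text
tcp [0.508  0.1676 0.1402] F [-0.3 -1.2 -1.8] w 0.041390859352077744 t 7.425
[ 0.2  0.4 24.2] [-0.001  0.001 -0.002]
[ 0.03859827  0.03809182 -0.01873278]
```

View pics/w4.png

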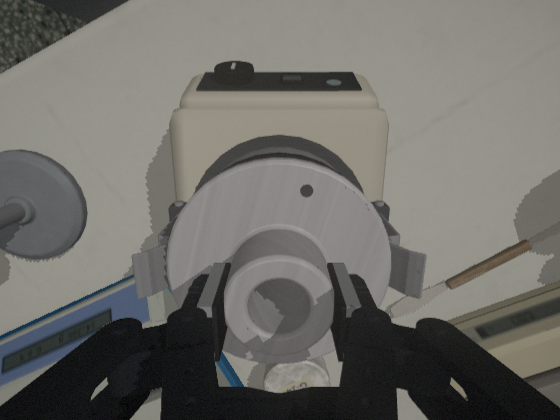

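The rim is centred between the two clips: clips at 133–163 and 392–425, rim at 168–391. No contact force yet. Press down in steps.

Emit:
{"op": "play_rows", "data": {"deltas": [[30,[0,0.3,3],[0,0,0]],[30,[0,0.3,6],[0,0,0]],[30,[0,0.3,9],[0,0,0]],[30,[0,0.3,12],[0,0,0]],[30,[0,0.3,12],[0,0,0]]]}}

```text
clock: 8.05
tcp_pos: [0.5082, 0.1677, 0.1278]
orientation: [0.688, 3.064, -0.002]
contact_force: [1.8, -1.0, -4.0]
grip_width: 0.0416
```

Emit:
{"op": "play_rows", "data": {"deltas": [[30,[0,0,2],[0,0,0]],[30,[0,0,4],[0,0,0]],[30,[0,0,6],[0,0,0]],[30,[0,0,6],[0,0,0]]]}}

```text
clock: 8.55
tcp_pos: [0.508, 0.1677, 0.1216]
orientation: [0.688, 3.065, -0.002]
contact_force: [0.1, 0.0, -1.7]
grip_width: 0.0414
```

Emit:
{"op": "play_rows", "data": {"deltas": [[30,[0,0,2],[0,0,0]],[30,[0,0,4],[0,0,0]],[30,[0,0,4],[0,0,0]]]}}

```text
clock: 8.93
tcp_pos: [0.5082, 0.1677, 0.118]
orientation: [0.688, 3.064, -0.001]
contact_force: [-2.8, -1.5, 6.2]
grip_width: 0.0417
```

Emit:
{"op": "play_rows", "data": {"deltas": [[30,[0,0,1],[0,0,0]],[30,[0,0,2],[0,0,0]],[30,[0,0,2],[0,0,0]]]}}

```text
clock: 9.3
tcp_pos: [0.5082, 0.1677, 0.117]
orientation: [0.688, 3.065, -0.0]
contact_force: [-4.9, -1.9, 12.0]
grip_width: 0.0413
```

Emit:
{"op": "play_rows", "data": {"deltas": [[30,[0,0,1],[0,0,0]],[30,[0,0,2],[0,0,0]],[30,[0,0,2],[0,0,0]],[30,[0,0,2],[0,0,0]]]}}

```text
clock: 9.8
tcp_pos: [0.5083, 0.1677, 0.1169]
orientation: [-0.689, -3.065, -0.001]
contact_force: [-7.9, -2.2, 21.2]
grip_width: 0.0416
```

```bash
python3 - <<'E'
from h import *
im,d=grab('wrist','w5'); D=np.load('pics/w5.npz'); P=cloud('wrist',d,D['p'],D['q']); p=D['p']
q=P.reshape(-1,3); q=q[(abs(q[:,2]-.112)<.008)&(np.hypot(*(q[:,:2]-p[:2]).T)<.05)&(np.hypot(*(q[:,:2]-p[:2]).T)>.03)]
A=np.c_[q[:,:2]-p[:2],np.ones(len(q))]; print(len(q),np.median(q[:,2]),np.linalg.lstsq(A,q[:,2],rcond=None)[0])
plan([[.508,.168,.112]],64.8); print(r.get_obs()['moment'])
E
```

```text
14897 0.11283651823696955 [-0.00100432 -0.00059041  0.11282666]
tcp [0.5082 0.1677 0.1169] F [-7.5 -2.3 21.6] w 0.04141346139302962 t 9.85
[0.3 0.2 4.9] [ 0.001 -0.    -0.002]
[-0.50906867  1.74349335  0.01984342]
```

View pics/w5.png

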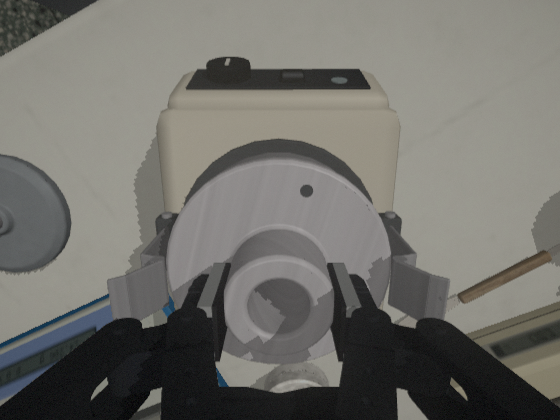

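```bash
python3 - <<'E'
from h import *
o=r.get_obs(); print(o['clock'],o['tcp_pos'],o['contact_force']); r.hand_in()
E
```

```text
9.85 [0.50824898 0.16770791 0.11690211] [-7.53726825 -2.28441314 21.60920154]
the job is handed in; nothing more can be done
```

I lifted the wide cover off its peg and set it centred on the mill's bowl. I then pressed it down past both clips and handed the job in at 9.85 s, with the arm still holding it down.

**Start ring:** My last checks point to it being fully down. The push began at a TCP height of about 121 mm and stopped hard at 117 mm. That matches the ring's 4 mm travel, and the height held while the force rose from 12 to 21 N. The cover was level, and its rim top measured 112.8 mm against the expected 112 mm, which is within calibration.

**Clips:** I didn't see the snap directly. I inferred it from the force dropping to about the cover's weight once the rim was below the clip noses, and from both clips looking symmetric and upright in the last picture.

**Side load:** About 8 N of sideways force and a 1.7 N m moment remained at the wrist while pressing. The cover's position stayed steady.

The last pictures gave no sign that the narrow cover or anything else was touched, but I didn't check each item one by one.

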